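# Set the model on the milling unit's magnet plate and switch the magnet on

## Robot

A 7-joint arm with a two-finger parallel gripper is mounted at the origin on the work surface. World frame = base frame: x ahead of the robot, y to its left, z up, the work surface at z = 0. Lengths are in mm, angles in rad, forces in N, time in s.
With the tool pointing down it reaches from about 400 to 925 mm from the base axis. Payload 4.1 kg.
Tool frame: the origin (TCP) lies midway between the tips of the shut fingers; the grasp point (between the pads) lies 19 mm behind it; z points along the fingers, y is the direction in which the jaws open and shut (so a half turn about z gives the same grasp; the last joint's range is limited). The gripper opens to 85 mm and grips with 20 to 120 N. Pads are 22 mm wide; open, the fingers measure 114 mm over their backs; the gripper's body (76 mm by 85 mm) begins 54 mm behind the grasp point. The pads swing forward as they close: fully open they stand 13 mm farther back than shut.
Start: joints at [-1.397, 0.398, 0.045, 1.537, -0.019, 1.207, -0.051], TCP at [175.106, 626.004, 231.347] pointing down, gripper open.
Joint ranges: [-2.82, 2.82], [-0.49, 2.23], [-1.37, 1.46], [0, 2.46], [-1.36, 4.5], [0.23, 2], [-2.94, 2.94]. Speed limits (rad/s): [2.57, 2.57, 3.14, 3.14, 3.14, 3.14, 3.14].

## Interface

Orientations are given as [roll, pitch, yaw] about the fixed x, y, z axes, in that order (R = Rz(yaw) Ry(pitch) Rx(roll)).
In Python, from plant import r gives the robot as it stands.
- The arm moves only by the shell command python3 -m inch 'ROWS' [OPENING]. ROWS is JSON, a list of rows, each a list of 6 numbers: the shift along the tool's x, y, z in m, then the turn, a rotation vector about the tool's x, y, z in degrees. In form: [[tx, ty, tz, wx, wy, wz], ...]. A call has 1 to 5 rows; each row is the pose to reach, as a shift and turn from the pose commanded when the call began, along the tool's axes at that moment; what a row does not reach only later rows make up. A row lasts 1/8 s, in which the tool goes at most 62.5 mm and 10.7 degrees, less where a joint would pass 70% of its speed; a pose out of reach is approached as far as the arm can. A call with a gripper value outside its range is refused whole. OPENING is the finger opening in m, from 0 to 0.0854, set as the call begins (- or left out, the last holds). The fingers move at their own pace and stop on an object; the grip force is fixed at half the most. Time passes only in rows, so rows that repeat a pose let the fingers close. It gives the time, the measured TCP pose, the force and the opening at its end, in the units of the state.
- r.get_state(): the state, without advancing time (a new reading comes with each control period).
- r.get_image(name): name is "side" or "top"; returns a dict with "frame" (420x560x3 uint8, red, green, blue), "depth" (420x560 float32, mm along the optical axis (not along the pixel's ray), 0 where there is no reading), "fx", "fy", "cx", "cy" (pixels), "dist" ([k1, k2, p1, p2, k3] as OpenCV has them; the pictures are not rectified), "xyz" and "rotation" of the camera in the world. Camera axes: x right, y up, looking along -z (the intrinsics and any distortion apply to the point x, -y, -z); pixel columns grow to the right and rows downward; lengths in mm; the calibration is good to about 2 mm. A picture is of the moment at which its call begins.
- r.close_job(): hands the job in, once; it reports no verdict.
The state is a dict: "time": time; "qpos": joint angles; "qvel": joint speeds; "joint_torque": joint torques, N m; "tcp_pos": TCP position; "tool_rot": TCP orientation; "force": force on the tool from outside, world axes, zero at the start; "torque": the same for the moment, N m; "width": finger opening in mm.
Only numpy, scipy, OpenCV 4.12 (cv2) and the standard library are available. Lean on these libraries where they do the work, as an engineer would, in place of code of your own. Each camera call takes 0.05 s, during which the arm holds its last target.

## Task

Slide the model holder across the flat top of the milling unit, pushing it with the fingertips at its round metal foot only, until the whole foot stands on the dark round magnet plate. Once it stands there, and not before, press the green button on the control box right down to switch the magnet on, let it go and draw the hand clear. Do not lift or tip the holder, keep off the post and the stone model on it, and leave everything else where it is.

Things in the scene. Friction and masses are not known exactly. Their poses are not given: they have to be found in the camera images.
- holder: model holder, loose: round aluminium foot 112 mm across, 14 mm thick, too wide to grip, carrying model. It slides on the milling unit's flat top; at the start it stands on the robot's side of the magnet plate, centres 75 to 135 mm apart. Origin: centre of the foot's underside, z up. About 0.6 kg (varies by a quarter); pushing it takes some 2 to 6 N
- model: what the foot carries, fixed to it, not to be touched: steel post 44 mm across, clamp dish 62 mm across with small jaws and a screw, yellow dental arch 54 mm wide. It rises to 65 mm above the foot's underside, all within 43 mm of the foot's axis, so the foot's outer rim is free. Origin: on the axis at the foot's upper face (14 mm up); z up
- magnet_centre (a point): centre of the magnet plate, a dark disc 130 mm across let in flush in the milling unit's light flat top. The point lies on that top surface, 55 mm above the bench. x points to the back of the unit (away from the robot), y to its left, z up
- mill: the milling unit, fixed: origin on the bench below the magnet plate's centre, axes as magnet_centre. Its top, 55 mm up, is a half disc of 190 mm radius in front, then a rectangle 380 mm wide reaching 210 mm back. A steel column (34 mm across, foot 68 mm, 312 mm high) stands on it 165 mm back and 145 mm right of the plate's centre; the spindle arm, 0.27 m above the bench, is swung away to the right
- magnet_button_top (a point): centre of the upper face of the green round push button, 24 mm across, in a black housing on the control box's sloping panel. Its z is the button's axis, up and leaning 12 degrees towards the box's front; press along -z, straight down will do too. A speed dial 29 mm wide and 14 mm high stands on the panel 58 mm from the button
- control_box: white control box with sloping grey panel, 150 (x) x 110 (y) mm, about 55 mm high in the middle, fixed to the bench left or right of the milling unit; an articulator (a metal frame 120 mm high, about 105 x 90 mm) stands at the other side. Front (-x) to the robot. Origin: centre of its underside
- magnet_button (a joint): travel of the green button in m: 0 free, 0.005 right down; sprung, about 5 N to press it right down, springs back when let go
- bur_block: brass bur block, 30 x 62 x 20 mm with five upright burs to 42 mm, standing on the milling unit's top at the rear left. A bystander; origin: centre of its underside
- wax_tin: flat round wax tin, 64 mm across, 23 mm high, standing on the milling unit's top at the rear right. A bystander; origin: centre of its underside
- spacer_bottle: small amber bottle, 38 mm across, 75 mm high, on the bench. A bystander; origin: centre of its underside
- mixing_bowl: green mixing bowl, 100 mm across, 50 mm high, on the bench. A bystander; origin: centre of its underside
- spare_cast: loose white stone cast of a dental arch, about 55 x 54 x 28 mm, on the bench. A bystander; origin: centre of its underside
- wax_knife: wax knife with blue handle, about 150 mm long, 10 mm thick, lying on the bench. A bystander; origin: centre of its underside
- die: single-tooth die on a grey block, 36 x 22 x 39 mm, on the bench. A bystander; origin: centre of its underside

How it is judged:
By the outcome, as a careful person would: the job done as asked, in the order asked, and still so for the second after the job is handed in, with the robot touching nothing.
It also fails if it takes over 45 s, if anything falls off the work surface, if the arm or the gripper's body presses on something with over 40 N, if the wrist force passes 120 N, or if a joint passes its speed limit or range.

## Working session

There is one attempt and no reset: what is moved stays moved. The work goes in short steps, Python scripts to look and compute and a shell command to move; the robot and the scene stay as the last step left them, time stands still between calls to the robot, and variables do not carry over. Pictures are saved under pics/ and viewed, and the job is handed in when it is done.

```bash
ls; mkdir -p pics; python3 - <<'E'
from plant import r
import cv2,pickle
s=r.get_state(); print(s)
for n in ("side","top"):
    d=r.get_image(n); cv2.imwrite(f"pics/{n}0.png",d["frame"][:,:,::-1]); pickle.dump(d,open(f"{n}0.pkl","wb"))
    print(n,{k:v for k,v in d.items() if k not in("frame","depth")})
E
```

```text
pics
{'time': 0.0, 'qpos': array([-1.39694856,  0.39918335,  0.04505091,  1.53789216, -0.01870932,
        1.20693603, -0.05065452]), 'qvel': array([-0.00072055,  0.00090417,  0.00219084, -0.00054383,  0.00056159,
        0.00025423, -0.00104109]), 'joint_torque': array([-6.70182408e-05, -4.75120032e+01,  1.36484172e+00, -2.54223400e+01,
        1.16013284e-02,  9.49534908e-03, -6.29036492e-06]), 'tcp_pos': array([174.97016267, 625.32931449, 230.26401193]), 'tool_rot': array([-3.13960014e+00,  1.34828859e-04,  2.86888334e+00]), 'force': array([ 0.38644379,  0.8333929 , -0.103645  ]), 'torque': array([ 0.04234459, -0.00117028,  0.00647404]), 'width': 85.7251067541755}
side {'fx': 381.6269843730943, 'fy': 381.6269843730943, 'cx': 281.63614057277766, 'cy': 202.4807172956073, 'dist': array([-0.00107266,  0.        ,  0.        ,  0.        ,  0.        ]), 'xyz': array([ 330.57149755, -532.43913341,  669.63422077]), 'rotation': array([ 0.76326777,  0.0149801 , -0.4426424 ])}
top {'fx': 470.8697557478177, 'fy': 470.8697557478177, 'cx': 279.2702056847117, 'cy': 206.21056349386745, 'dist': array([-0.14667906,  0.        ,  0.        ,  0.        ,  0.        ]), 'xyz': array([ 382.49967688,  -23.49798256, 1251.47285504]), 'rotation': array([ 0.14435235,  0.02228145, -1.57831278])}
```

View pics/side0.png

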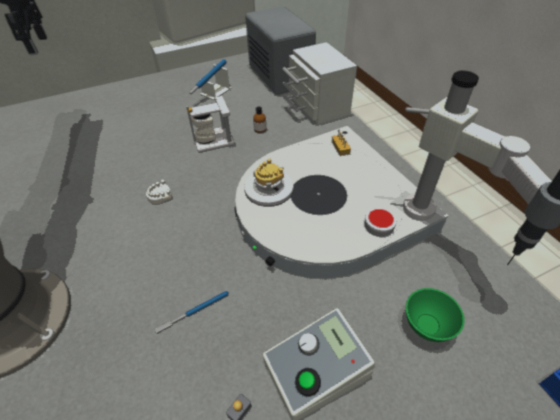

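View pics/top0.png

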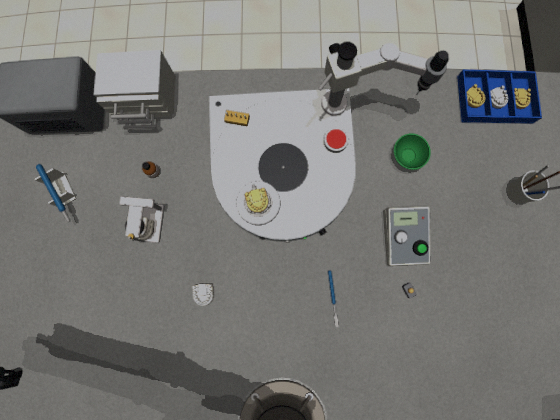

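The side view shows the holder at about (268,180), the magnet plate at (319,194) and the green button at (308,381). In the top view they are at (258,201), (283,167) and (421,248). Next I'll measure them.

```bash
cat > h.py <<'E'
import numpy as np,cv2
from scipy.spatial.transform import Rotation as R
def K(d): return np.array([[d['fx'],0,d['cx']],[0,d['fy'],d['cy']],[0,0,1.]])
def ray(d,uv):
    p=cv2.undistortPoints(np.array(uv,float).reshape(-1,1,2),K(d),d['dist']).reshape(-1,2)
    v=np.c_[p[:,0],-p[:,1],-np.ones(len(p))]
    return v@R.from_euler('xyz',d['rotation']).as_matrix().T
def plane(d,uv,z):
    v=ray(d,uv); c=d['xyz']; return c+v*((z-c[2])/v[:,2])[:,None]
def cloud(d):
    h,w=d['depth'].shape; u,v=np.meshgrid(np.arange(w),np.arange(h))
    P=d['xyz']+ray(d,np.c_[u.ravel(),v.ravel()])*d['depth'].reshape(-1,1)
    return P.reshape(h,w,3)
def circ(P):
    A=np.c_[2*P[:,:2],np.ones(len(P))]; s=np.linalg.lstsq(A,(P[:,:2]**2).sum(1),rcond=None)[0]
    return s[:2],np.sqrt(s[2]+s[0]**2+s[1]**2)
E
python3 - <<'E'
import pickle,numpy as np,cv2
from h import *
for n in("side","top"):
    d=pickle.load(open(n+"0.pkl","rb")); f=d['frame'].astype(int); hsv=cv2.cvtColor(d['frame'],cv2.COLOR_RGB2HSV)
    big=cv2.resize(d['frame'],None,fx=4,fy=4,interpolation=cv2.INTER_CUBIC)[:,:,::-1]
    u,v=((319,194),(283,167))[n=="top"]
    m=(f.sum(2)<180).astype(np.uint8); nl,lab,st,ce=cv2.connectedComponentsWithStats(m)
    l=lab[v+8,u+8]; print(n,"plate px",st[l],f[v+8,u+8])
    c=max(cv2.findContours((lab==l).astype(np.uint8),0,cv2.CHAIN_APPROX_NONE)[0],key=len).reshape(-1,2)
    P=plane(d,c,55); C,rr=circ(P)
    for _ in range(3):
        e=abs(np.hypot(*(P[:,:2]-C).T)-rr); C,rr=circ(P[e<2.5])
    print(" plate",C,rr,(e<2.5).sum(),len(P))
    # button
    m=((hsv[:,:,0]>45)&(hsv[:,:,0]<75)&(hsv[:,:,1]>150)&(hsv[:,:,2]>60)).astype(np.uint8); nl,lab,st,ce=cv2.connectedComponentsWithStats(m)
    for i in range(1,nl):
        if st[i,4]>20: print(" green",ce[i],st[i,4], [plane(d,[ce[i]],z)[0].round(1) for z in(55,65,75)])
    X=cloud(d); cl=X[:,:,2]; 
    bx,by=((308,381),(421,248))[n=="top"]; print(" button depth pt",np.median(X[by-2:by+3,bx-2:bx+3].reshape(-1,3),0))
    # foot upper face from depth
    hx,hy=((268,180),(258,201))[n=="top"]
    W=X[hy-40:hy+40,hx-40:hx+40].reshape(-1,3); 
    print(" top z",np.median(W[(W[:,2]>50)&(W[:,2]<60)],0))
    s=W[(W[:,2]>64)&(W[:,2]<74)]; print(" foot pts",len(s),s.mean(0),s.min(0),s.max(0))
    x0,y0=hx-45,hy-45
    cv2.imwrite(f"pics/{n}h.png",cv2.resize(d['frame'][y0:y0+90,x0:x0+100],(800,600)if 0 else None,fx=6,fy=6,interpolation=cv2.INTER_CUBIC)[:,:,::-1])
E
```

```text
side plate px [ 291  176   55   38 1549] [54 56 58]
 plate [661.24780826  -8.74206332] 59.00099595881067 125 129
 green [434.12743363 314.44336283] 2260 [array([ 696.1, -355.7,   55. ]), array([ 690.2, -358.6,   65. ]), array([ 684.2, -361.4,   75. ])]
 green [306.49344978 379.81222707] 229 [array([ 446.5, -356. ,   55. ]), array([ 444.6, -358.8,   65. ]), array([ 442.7, -361.7,   75. ])]
 button depth pt [ 444.84716806 -362.7801852    69.92010524]
 top z [602.70048282  41.11169166  55.67772405]
 foot pts 862 [557.57207694  37.48101896  69.43042294] [509.64184416  -0.98157945  64.03270292] [620.16895281 105.49761685  73.79205276]
top plate px [     0      0    560    420 220640] [62 62 65]
 plate [626.77130887 -10.29462307] 769.7679152948434 33 2765
 green [411.40356745 151.08472687] 897 [array([ 699.6, -347.3,   55. ]), array([ 696.9, -344.5,   65. ]), array([ 694.3, -341.8,   75. ])]
 green [421.56164384 247.91780822] 73 [array([ 445. , -361.1,   55. ]), array([ 444.5, -358.3,   65. ]), array([ 444. , -355.5,   75. ])]
 button depth pt [ 444.14163572 -355.17565562   69.33037794]
 top z [605.50785956  33.57924395  54.66340512]
 foot pts 917 [560.48417683  54.03945021  68.58338336] [509.50708966   2.07750694  64.03299653] [618.78877918 109.76327591  73.96579765]
```

```bash
python3 - <<'E'
import cv2,numpy as np
a=cv2.imread("pics/sideh.png");b=cv2.imread("pics/toph.png")
o=np.hstack([a,b]); o=cv2.resize(o,(800,360)); cv2.imwrite("pics/hh.png",o)
E
```

```text
(no output)
```

View pics/hh.png

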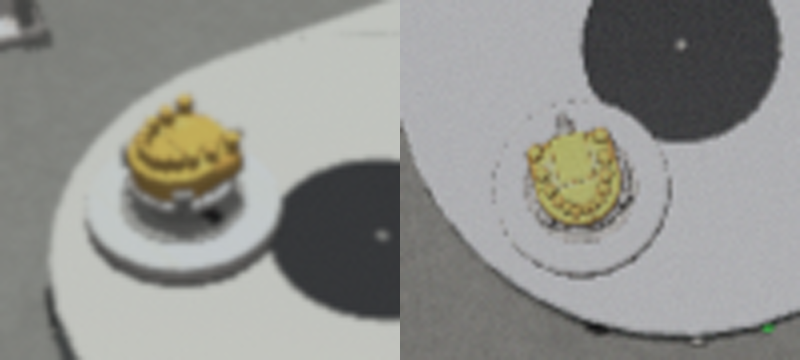

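The crops show the foot's rim clearly, and the plate with its small white centre mark. I'll refine both centres.

```bash
python3 - <<'E'
import pickle,numpy as np,cv2
from h import *
def rob(P,tol=3,fr=None):
    C,rr=circ(P)
    for _ in range(8):
        e=abs(np.hypot(*(P[:,:2]-C).T)-rr); k=e<max(tol,np.percentile(e,60)); C,rr=circ(P[k])
    return C.round(1),round(rr,1),k.sum(),len(P)
for n in("side","top"):
    d=pickle.load(open(n+"0.pkl","rb")); f=d['frame'].astype(int); X=cloud(d)
    u,v=((319,194),(283,167))[n=="top"]
    g=d['frame'].mean(2); 
    box=np.zeros(g.shape,bool); box[v-32:v+33,u-40:u+41]=1
    m=((g<115)&box).astype(np.uint8)
    nl,lab,st,ce=cv2.connectedComponentsWithStats(m); l=lab[v+8,u+8]; print(n,st[l])
    c=max(cv2.findContours((lab==l).astype(np.uint8),0,cv2.CHAIN_APPROX_NONE)[0],key=len).reshape(-1,2)
    P=plane(d,c,55); print(" plate",rob(P))
    # white centre dot
    w=g[v-5:v+6,u-5:u+6]; w=np.clip(w-w.min()-25,0,None); yy,xx=np.mgrid[v-5:v+6,u-5:u+6]
    uv=((xx*w).sum()/w.sum(),(yy*w).sum()/w.sum()); print(" dot",uv,plane(d,[uv],55))
    hx,hy=((268,180),(258,201))[n=="top"]
    box[:]=0; box[hy-40:hy+40,hx-40:hx+40]=1
    for lo in (60,62,64):
        m=((X[:,:,2]>lo)&(X[:,:,2]<75)&box).astype(np.uint8); m=cv2.morphologyEx(m,cv2.MORPH_OPEN,np.ones((3,3)))
        c=max(cv2.findContours(m,0,cv2.CHAIN_APPROX_NONE)[0],key=len)
        P=X[c[:,0,1],c[:,0,0]]; print(" foot",lo,rob(P), rob(plane(d,c.reshape(-1,2),69)))
    m=((X[:,:,2]>95)&box); print(" model mean",X[m].mean(0),m.sum())
    # mill top outline
    b=(abs(X[:,:,2]-55)<4); Q=X[b]; q=Q[(Q[:,0]>400)&(Q[:,0]<950)&(abs(Q[:,1])<250)]; print(" mill ext",np.percentile(q,0.3,0),np.percentile(q,99.7,0))
    # max heights around corridor to button
    q=X[(X[:,:,0]>250)&(X[:,:,0]<560)&(X[:,:,1]>-420)&(X[:,:,1]<-230)&(X[:,:,2]>40)]; print(" box ext",q.min(0),q.max(0),len(q))
E
```

```text
side [ 279  175   68   40 1802]
 plate (array([661. ,  -8.5]), np.float64(62.8), np.int64(134), 159)
 dot (np.float64(318.06906077348066), np.float64(193.40055248618785)) [[660.84105252  -7.84518045  55.        ]]
 foot 60 (array([565.2,  54.8]), np.float64(54.9), np.int64(92), 141) (array([563.1,  50.2]), np.float64(56.0), np.int64(93), 141)
 foot 62 (array([565.1,  54.7]), np.float64(54.9), np.int64(88), 137) (array([564. ,  51.8]), np.float64(55.6), np.int64(91), 137)
 foot 64 (array([565.1,  54.7]), np.float64(54.9), np.int64(86), 135) (array([564.2,  52.6]), np.float64(55.3), np.int64(89), 135)
 model mean [555.51937355  27.71728528 130.35421642] 566
 mill ext [ 476.07217241 -195.73466566   51.76802673] [870.73454672 182.26347092  58.57591894]
 box ext [ 334.87979208 -387.58328152   40.01508048] [ 553.40409246 -276.55964802   74.3662609 ] 6472
top [ 258  143   50   49 1859]
 plate (array([660.7,  -8.2]), np.float64(63.5), np.int64(126), 137)
 dot (np.float64(282.83429672447016), np.float64(166.68978805394988)) [[660.48690291  -8.20076079  55.        ]]
 foot 60 (array([564.4,  55.6]), np.float64(54.6), np.int64(122), 127) (array([564.1,  55.5]), np.float64(54.6), np.int64(122), 127)
 foot 62 (array([564.5,  55.6]), np.float64(54.6), np.int64(119), 131) (array([564.2,  55.6]), np.float64(54.5), np.int64(121), 131)
 foot 64 (array([564.6,  55.7]), np.float64(54.0), np.int64(122), 147) (array([564.5,  55.6]), np.float64(53.9), np.int64(122), 147)
 model mean [556.77458046  52.10982872 161.61175999] 515
 mill ext [ 476.97825616 -191.34442269   51.03934329] [869.78344447 184.2194575   58.88274479]
 box ext [ 340.97498311 -384.08175341   40.00562716] [ 554.94187381 -274.31179058   74.713517  ] 2318
```

```bash
cat >> h.py <<'E'
def goal(s,tcp,phi,tilt):
    """tool -x is the pushing side, phi its heading, tilt leans the hand back"""
    a=np.radians(phi);t=np.radians(tilt);p=np.array([np.cos(a),np.sin(a),0]);up=np.array([0,0,1.])
    x=-(p*np.cos(t)+up*np.sin(t)); z=p*np.sin(t)-up*np.cos(t); T=np.c_[x,np.cross(z,x),z]
    C=R.from_euler('xyz',s['tool_rot']).as_matrix()
    sh=C.T@(np.array(tcp)-s['tcp_pos']); w=np.degrees(R.from_matrix(C.T@T).as_rotvec())
    print("shift m",(sh/1000).round(4),"turn deg",w.round(2),"len",np.linalg.norm(sh).round(1))
F=np.array([564.6,55.2]);M=np.array([660.7,-8.2])
D=M-F;PHI=np.degrees(np.arctan2(D[1],D[0]));P=D/np.linalg.norm(D)
E
python3 - <<'E'
from plant import r
from h import *
print(PHI,np.linalg.norm(D)); b=F-80*P; goal(r.get_state(),[*b,200],PHI,10)
E
```

```text
-33.41401194342196 115.12936202376875
shift m [-0.4527 -0.4197  0.0312] turn deg [ 1.46 -9.9  17.75] len 618.1
```

```bash
python3 -m inch '[[-0.036,-0.034,0,0,0,0],[-0.072,-0.068,0,0,0,0],[-0.108,-0.102,0,0,0,4],[-0.144,-0.136,0,0,0,8],[-0.18,-0.17,0,0,0,12]]' 0.05
python3 - <<'E'
from plant import r
from h import *
b=F-80*P; goal(r.get_state(),[*b,200],PHI,10)
E
```

```text
time: 0.72
tcp_pos: [303.3, 412.0, 231.0]
tool_rot: [-3.141, 0.0, 2.657]
force: [1.4, 0.5, 0.0]
width: 50.2
shift m [-0.3178 -0.1862  0.0311] turn deg [ 0.47 -9.99  5.64] len 369.7
```

```bash
python3 -m inch '[[-0.05,-0.03,0,0,0,0],[-0.1,-0.06,0,0,0,2],[-0.15,-0.09,0,0,-3,4],[-0.2,-0.12,0.01,0,-6,5.6],[-0.25,-0.15,0.02,0.47,-10,5.6]]'
python3 - <<'E'
from plant import r
from h import *
b=F-80*P; goal(r.get_state(),[*b,150],PHI,10)
E
```

```text
time: 1.35
tcp_pos: [455.5, 162.8, 211.1]
tool_rot: [3.141, 0.177, 2.56]
force: [0.1, 0.1, -0.1]
width: 50.0
shift m [-0.0584 -0.0299  0.0725] turn deg [0.06 0.13 0.11] len 97.8
```

```bash
python3 -m inch '[[-0.03,-0.015,0.036,0,0,0],[-0.058,-0.03,0.072,0,0,0],[-0.058,-0.03,0.072,0,0,0]]'
python3 - <<'E'
from plant import r
from h import *
s=r.get_state();print(s['force'],s['tool_rot'],s['tcp_pos'])
b=F-80*P; goal(s,[*b,72],PHI,10)
for n in("side","top"):
    d=r.get_image(n); cv2.imwrite(f"pics/{n}1.png",d['frame'][:,:,::-1])
a=cv2.imread("pics/side1.png")[60:270,180:400];b=cv2.imread("pics/top1.png")[80:290,180:400]
cv2.imwrite("pics/c1.png",cv2.resize(np.hstack([a,b]),(800,382),interpolation=cv2.INTER_CUBIC))
E
```

```text
time: 1.72
tcp_pos: [495.2, 97.7, 148.1]
tool_rot: [-3.136, 0.173, 2.556]
force: [-0.6, -0.4, 0.2]
width: 49.8
[-0.59952006 -0.41283299  0.2231037 ] [-3.13632422  0.17289915  2.55623169] [495.17232891  97.72957769 148.14040443]
shift m [0.0118 0.0031 0.0752] turn deg [-0.32 -0.09 -0.12] len 76.2
```

View pics/c1.png

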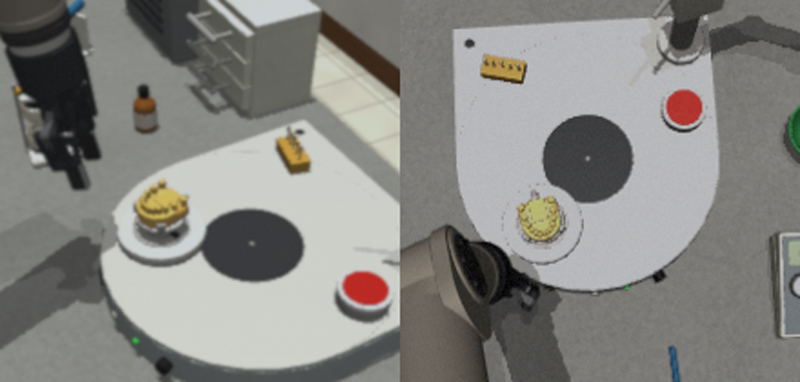

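The fingers (crop: about (85,180) in the side view, (525,295) in the top view) are behind the holder, in line with the push and clear. Next I lower them.

```bash
python3 -m inch '[[0.006,0.002,0.04,0,0,0],[0.012,0.003,0.075,0,0,0],[0.012,0.003,0.075,0,0,0]]'
python3 - <<'E'
from plant import r
from h import *
s=r.get_state()
b=F-80*P; goal(s,[*b,57],PHI,10)
d=r.get_image("side"); cv2.imwrite("pics/s2.png",cv2.resize(d['frame'][120:230,190:330],(800,628))[:600,:,::-1])
X=cloud(d); m=(np.hypot(X[:,:,0]-500,X[:,:,1]-95)<55)&(X[:,:,2]>58)&(X[:,:,2]<85)&(np.hypot(X[:,:,0]-F[0],X[:,:,1]-F[1])>62)
q=X[m]; print(len(q), np.percentile(q,[0,2,5,20],0).round(1))
E
```

```text
time: 2.2
tcp_pos: [497.2, 104.6, 73.2]
tool_rot: [-3.139, 0.172, 2.564]
force: [-0.0, -0.6, 0.2]
width: 49.9
shift m [-0.0007 -0.0041  0.0166] turn deg [-0.11 -0.14  0.34] len 17.1
38 [[468.4  47.3  58. ]
 [469.8  65.3  70.2]
 [472.   71.7  75.9]
 [483.5  74.9  77.7]]
```

View pics/s2.png

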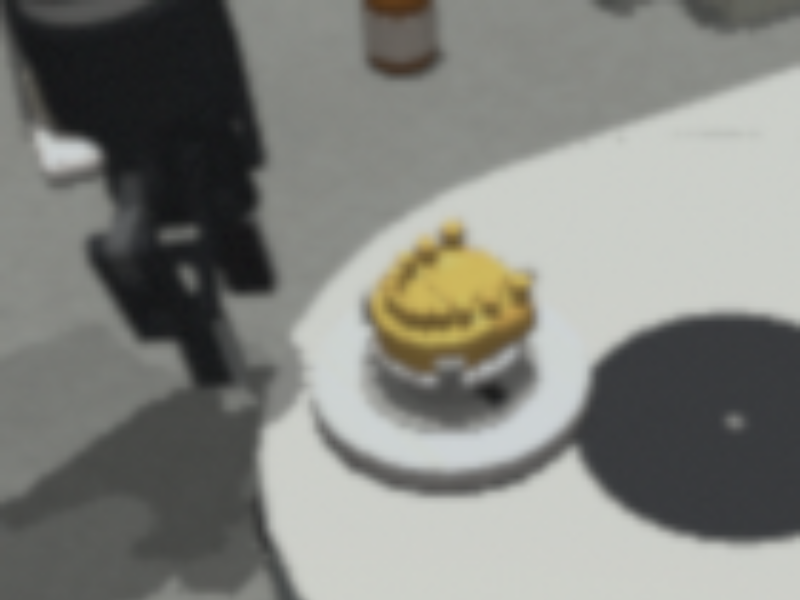

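```bash
python3 -m inch '[[0,-0.004,0.008,0,0,0.3],[-0.0005,-0.004,0.0165,0,0,0.3],[-0.0005,-0.004,0.0165,0,0,0.3]]'
python3 - <<'E'
from plant import r
from h import *
s=r.get_state()
goal(s,[*(F-66*P),57],PHI,10); goal(s,[*(F-61*P+50*P),57],PHI,10)
E
```

```text
time: 2.62
tcp_pos: [499.7, 98.2, 58.3]
tool_rot: [3.14, 0.174, 2.556]
force: [0.6, 0.7, -0.6]
width: 50.0
shift m [-0.0115 -0.0001  0.0033] turn deg [ 0.04 -0.   -0.16] len 12.0
shift m [-0.0656  0.      0.0129] turn deg [ 0.04 -0.   -0.16] len 66.9
```

```bash
python3 -m inch '[[-0.007,0,0.002,0,0,0],[-0.014,0,0.0035,0,0,0],[-0.021,0,0.005,0,0,0],[-0.028,0,0.006,0,0,0],[-0.035,0,0.0072,0,0,0]]'
python3 - <<'E'
from plant import r
from h import *
s=r.get_state()
goal(s,[*(F-61*P+50*P),57],PHI,10)
d=r.get_image("side"); cv2.imwrite("pics/s3.png",cv2.resize(d['frame'][120:230,190:330],(800,628))[:600,:,::-1])
E
```

```text
time: 3.25
tcp_pos: [529.0, 79.2, 57.1]
tool_rot: [3.141, 0.173, 2.557]
force: [-3.9, 2.3, 1.4]
width: 49.9
shift m [-0.0315 -0.0004  0.0055] turn deg [ 0.03 -0.1  -0.1 ] len 31.9
```

View pics/s3.png

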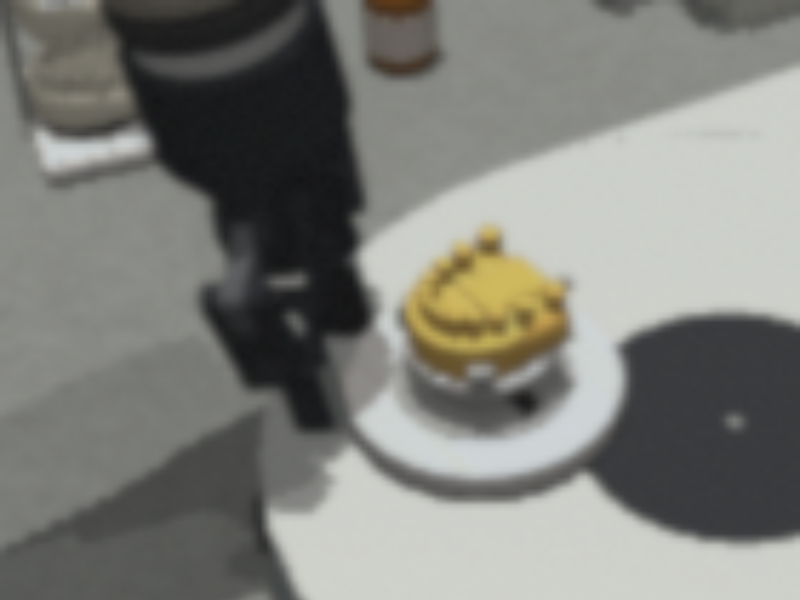

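The holder is sliding upright, with both fingertips on the rim at crop (330,420) and about 4.5 N of push. I'll keep going.

```bash
python3 -m inch '[[-0.008,0,0.0014,0,0,0],[-0.016,0,0.0028,0,0,0],[-0.024,0,0.0042,0,0,0],[-0.032,0,0.0056,0,0,0],[-0.04,0,0.007,0,0,0]]'
cat > look.py <<'E'
import sys
from plant import r
from h import *
def rob(P,R0=None):
    C,rr=circ(P)
    for _ in range(8):
        e=abs(np.hypot(*(P[:,:2]-C).T)-rr); k=e<max(2,np.percentile(e,60)); C,rr=circ(P[k])
    return C,rr,k.sum()
s=r.get_state(); t=s['tcp_pos'][:2]; print("tcp",s['tcp_pos'].round(1),"along/lat to M",((M-t)@P).round(1),((M-t)@np.array([-P[1],P[0]])).round(1))
im=[]
for n in("side","top"):
    d=r.get_image(n); X=cloud(d); g=t+61*P
    m=((X[:,:,2]>63)&(X[:,:,2]<75)&(np.hypot(X[:,:,0]-g[0],X[:,:,1]-g[1])<66)&(d['frame'].mean(2)>120)).astype(np.uint8)
    m=cv2.morphologyEx(m,cv2.MORPH_OPEN,np.ones((2,2)))
    c=max(cv2.findContours(m,0,cv2.CHAIN_APPROX_NONE)[0],key=len)
    h=cv2.convexHull(c).reshape(-1,2); Q=plane(d,c.reshape(-1,2),69)
    C,rr,k=rob(Q); e=M-C; print(n,"foot",C.round(1),rr.round(1),k,len(Q),"to M along",(e@P).round(1),"lat",(e@np.array([-P[1],P[0]])).round(1))
    u,v=((300,185),(275,180))[n=="top"]; im.append(cv2.resize(d['frame'][v-50:v+50,u-66:u+67],(532,400),interpolation=cv2.INTER_CUBIC))
cv2.imwrite(f"pics/{sys.argv[1]}.png",cv2.resize(np.hstack(im)[:,:,::-1],(800,300)))
E
python3 look.py l4
```

```text
time: 3.92
tcp_pos: [563.6, 55.8, 57.2]
tool_rot: [3.141, 0.174, 2.556]
force: [-2.3, 2.0, 0.2]
width: 50.0
tcp [563.6  55.8  57.2] along/lat to M 116.3 0.1
side foot [610.9  16.9] 54.5 87 146 to M along 55.4 lat 6.5
top foot [609.6  17. ] 52.4 119 199 to M along 56.5 lat 7.1
```

View pics/l4.png

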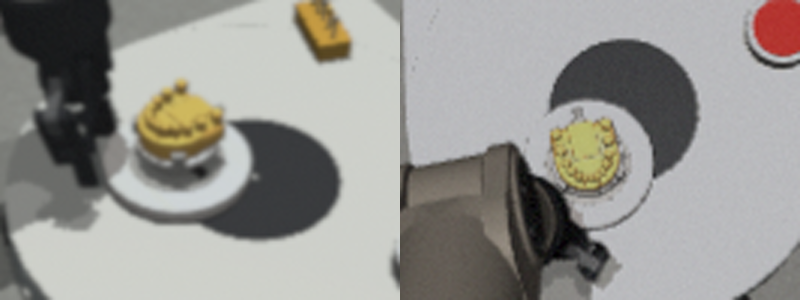

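```bash
cat > look2.py <<'E'
import sys
from plant import r
from h import *
from scipy.optimize import least_squares
s=r.get_state(); t=s['tcp_pos'][:2]; L=np.array([-P[1],P[0]]); print("tcp",s['tcp_pos'].round(1),"to M along/lat",((M-t)@P).round(1),((M-t)@L).round(1))
for n in("side","top"):
    d=r.get_image(n); X=cloud(d); g=t+61*P if len(sys.argv)<3 else M
    # plate-coloured vs bright: image edge of the white foot; depth band
    rho=np.hypot(X[:,:,0]-g[0],X[:,:,1]-g[1])
    m=((X[:,:,2]>62.5)&(X[:,:,2]<76)&(rho<75)).astype(np.uint8)
    c=max(cv2.findContours(m,0,cv2.CHAIN_APPROX_NONE)[0],key=len).reshape(-1,2)
    Q=plane(d,c,69)[:,:2]; v=Q-g
    Q=Q[(np.hypot(*v.T)>42)&((v@P>-10) if len(sys.argv)<3 else True)]
    for R0 in(54.6,):
        f=least_squares(lambda q:np.hypot(*(Q-q).T)-R0,g,loss='soft_l1',f_scale=1.); C=f.x
    e=M-C; k=np.abs(np.hypot(*(Q-C).T)-R0)<2
    print(n,"foot",C.round(1),k.sum(),len(Q),"to M along",(e@P).round(1),"lat",(e@L).round(1))
    u,v=((300,185),(275,180))[n=="top"]; cv2.imwrite(f"pics/{sys.argv[1]}{n}.png",cv2.resize(d['frame'][v-50:v+50,u-66:u+67],(798,600),interpolation=cv2.INTER_CUBIC)[:,:,::-1])
E
python3 look2.py l5
```

```text
tcp [564.7  55.   57.6] to M along/lat 114.9 0.1
side foot [610.5  16.6] 49 56 to M along 55.6 lat 6.9
top foot [611.4  21.8] 64 64 to M along 57.7 lat 2.2
```

View pics/l5top.png

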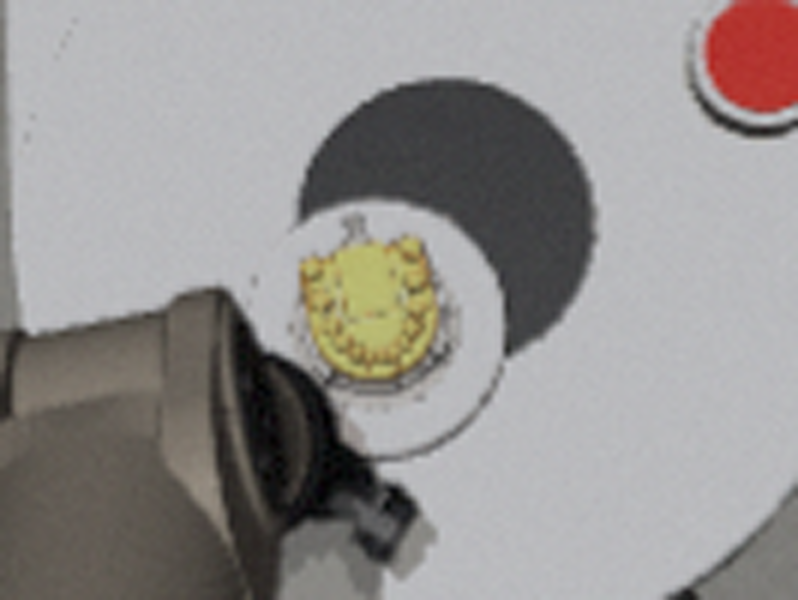

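View pics/l5side.png

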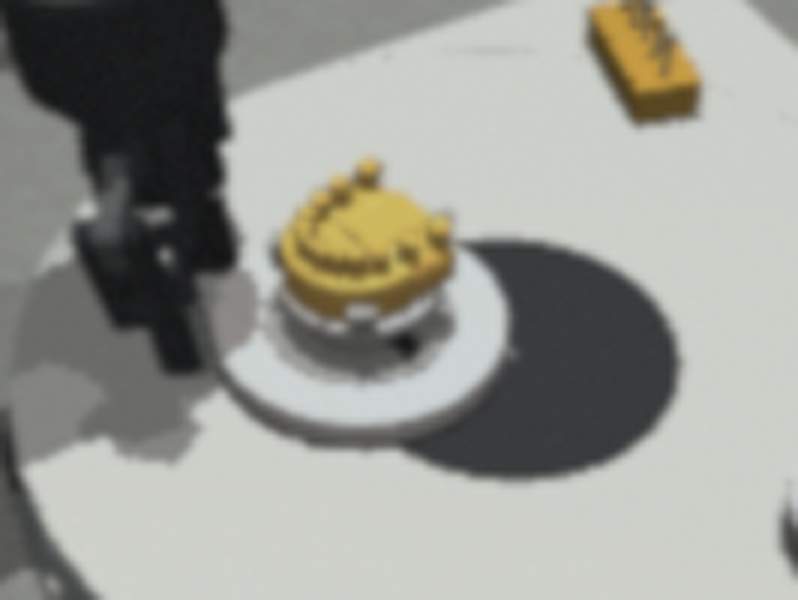

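The foot now covers about half of the plate. The top view puts it 57 mm short along the push and 2 mm off to the side. The side fit includes the foot's wall and reads low in y.

```bash
python3 -m inch '[[-0.008,0.0005,0.0014,0,0,0],[-0.016,0.001,0.0028,0,0,0],[-0.024,0.0015,0.0042,0,0,0],[-0.032,0.002,0.0056,0,0,0],[-0.04,0.002,0.007,0,0,0]]'
python3 look2.py l6
```

```text
time: 4.75
tcp_pos: [597.7, 36.3, 57.4]
tool_rot: [3.14, 0.172, 2.557]
force: [-4.6, 3.2, 3.3]
width: 50.4
tcp [597.7  36.3  57.4] to M along/lat 77.1 -2.5
side foot [643.3  -1.4] 46 53 to M along 18.3 lat 3.9
top foot [645.    2.2] 62 79 to M along 18.8 lat -0.0
```

View pics/l6top.png

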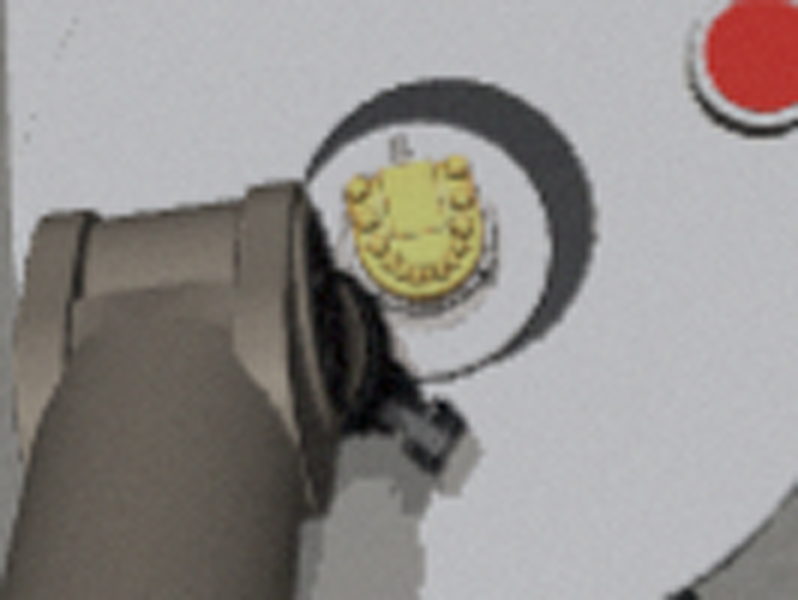

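About 18.5 mm remain, straight along the push. I'll finish slowly.

```bash
python3 -m inch '[[-0.005,0,0.001,0,0,0],[-0.01,0,0.0018,0,0,0],[-0.014,0,0.0025,0,0,0],[-0.0175,0,0.003,0,0,0],[-0.0175,0,0.003,0,0,0]]'
python3 look2.py l7
```

```text
time: 5.48
tcp_pos: [613.5, 25.4, 57.5]
tool_rot: [3.14, 0.175, 2.556]
force: [-2.8, 2.2, 0.3]
width: 49.9
tcp [613.5  25.4  57.5] to M along/lat 57.9 -2.1
side foot [659.3 -12.2] 42 52 to M along -1.0 lat 4.1
top foot [659.6  -8.1] 64 76 to M along 0.9 lat 0.5
```

View pics/l7top.png

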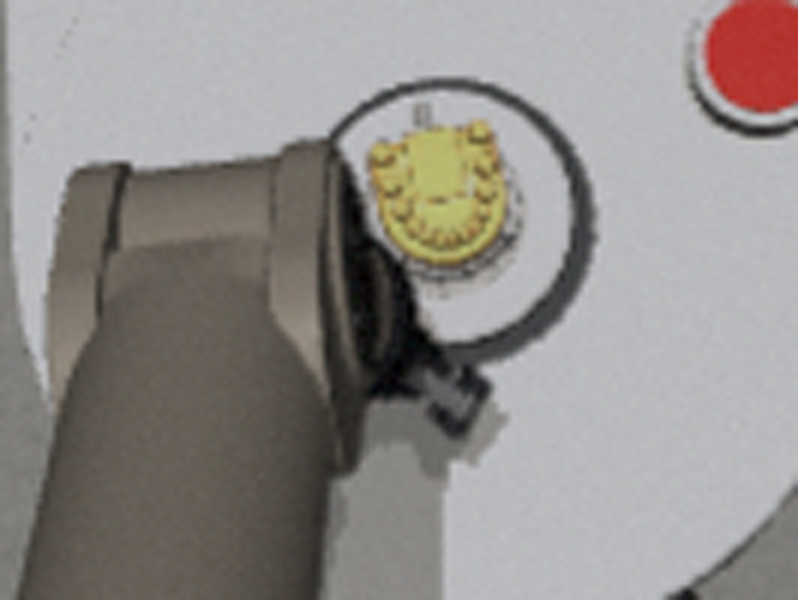

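View pics/l7side.png

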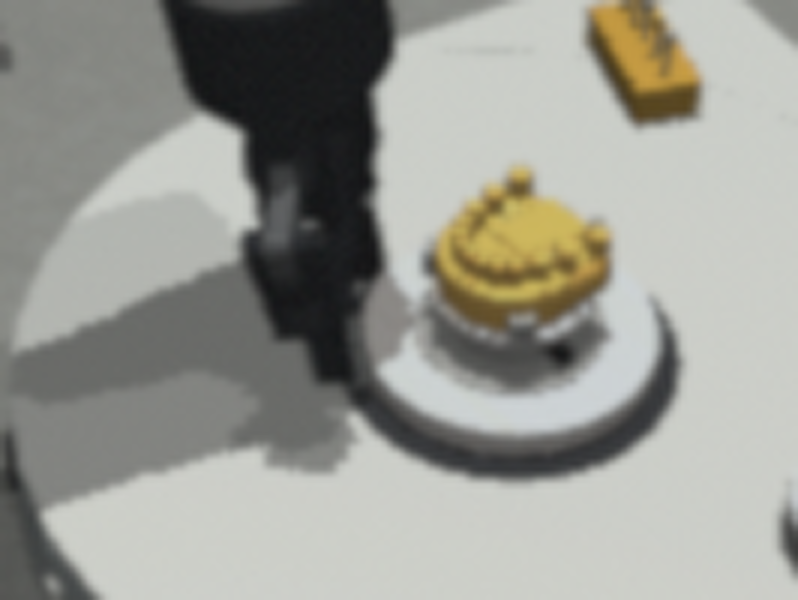

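The foot looks centred, with a dark ring visible around it in both views. I'll back straight off, rise and check it unobstructed.

```bash
python3 -m inch '[[0.012,0,-0.002,0,0,0],[0.03,0,-0.006,0,0,0],[0.06,0,-0.03,0,0,0],[0.09,0,-0.07,0,0,0],[0.12,0,-0.12,0,0,0]]'
python3 look2.py l8 M
python3 - <<'E'
from plant import r
from h import *
d=r.get_image("top"); g=d['frame'].mean(2)
# ring in the image: radial profile around M, foot upper edge vs plate edge
s=r.get_state(); print(s['tcp_pos'],s['tool_rot'])
E
```

```text
time: 6.2
tcp_pos: [494.7, 103.1, 155.0]
tool_rot: [-3.141, 0.174, 2.557]
force: [0.4, 1.1, 1.4]
width: 50.0
tcp [494.7 103.1 155. ] to M along/lat 199.8 -1.5
side foot [658.  -12.2] 76 100 to M along 0.1 lat 4.9
top foot [659.9  -7.7] 118 120 to M along 1.0 lat 0.0
[496.78721484 105.07082755 156.99664534] [3.13465557 0.17586348 2.55983393]
```

View pics/l8top.png

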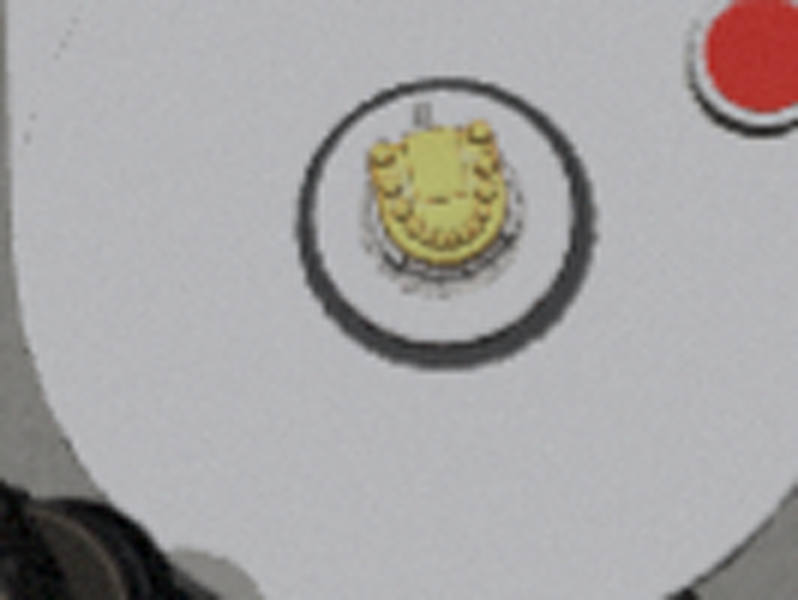

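View pics/l8side.png

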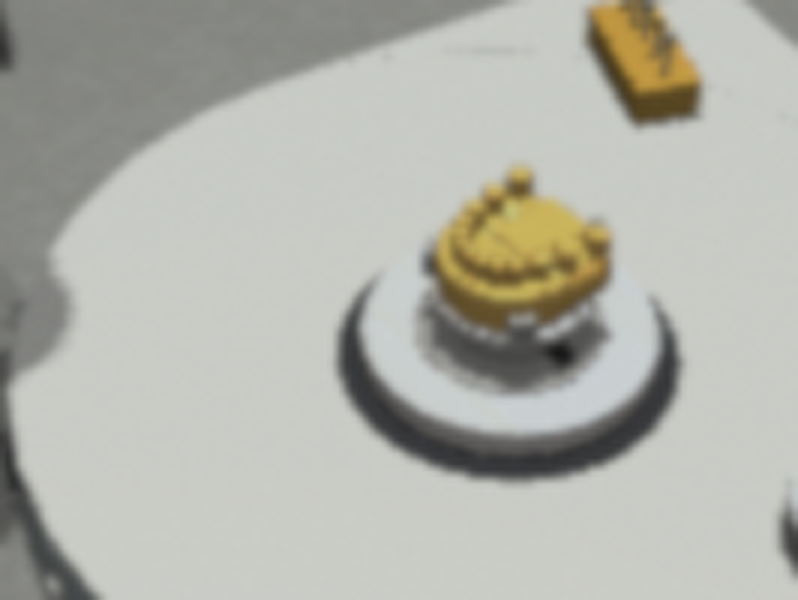

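The holder is clear and upright. The top view puts the foot about 1 mm off the plate's centre, with a dark ring all round it in both views. Now the button.

```bash
cat >> h.py <<'E'
B=np.array([444.4,-358.5,69.]);AX=np.array([-np.sin(np.radians(12)),0,np.cos(np.radians(12))])
E
python3 - <<'E'
from plant import r
from h import *
goal(r.get_state(),B+80*AX,0,12)
E
```

```text
shift m [-0.1923 -0.4255  0.0411] turn deg [ -6.    -1.76 -32.72] len 468.8
```

```bash
python3 -m inch '[[-0.019,-0.042,0,0,0,0],[-0.038,-0.084,0.004,-0.6,-0.2,-4],[-0.057,-0.126,0.008,-1.2,-0.4,-8],[-0.076,-0.168,0.012,-2,-0.6,-12],[-0.095,-0.21,0.016,-3,-0.9,-16]]' 0
python3 - <<'E'
from plant import r
from h import *
goal(r.get_state(),B+80*AX,0,12)
E
```

```text
time: 6.98
tcp_pos: [460.3, -127.8, 154.4]
tool_rot: [3.14, 0.191, 2.842]
force: [1.2, -0.4, 0.7]
width: 0.2
shift m [-0.035  -0.2301  0.0137] turn deg [ -3.33  -1.06 -16.84] len 233.1
```

```bash
python3 -m inch '[[-0.008,-0.056,0.003,-0.8,-0.3,-4],[-0.016,-0.112,0.006,-1.6,-0.5,-8],[-0.024,-0.168,0.01,-2.4,-0.8,-12],[-0.035,-0.23,0.0137,-3.3,-1.1,-16.8],[-0.035,-0.23,0.0137,-3.3,-1.1,-16.8]]'
python3 - <<'E'
from plant import r
from h import *
s=r.get_state();print(s['force'])
goal(s,B+80*AX,0,12);goal(s,B+15*AX,0,12)
E
```

```text
time: 7.6
tcp_pos: [425.4, -361.5, 147.0]
tool_rot: [-3.139, 0.208, 3.133]
force: [-0.1, 0.7, -0.3]
width: -0.0
[-0.14760442  0.72055243 -0.33559615]
shift m [-0.0023  0.003   0.0002] turn deg [-0.25 -0.07 -0.5 ] len 3.8
shift m [-0.0024  0.0033  0.0652] turn deg [-0.25 -0.07 -0.5 ] len 65.3
```

```bash
python3 -m inch '[[-0.002,0.003,0.03,0,0,-0.5],[-0.002,0.003,0.055,0,0,-0.5],[-0.002,0.003,0.065,0,0,-0.5],[-0.002,0.003,0.065,0,0,-0.5]]'
python3 - <<'E'
from plant import r
from h import *
s=r.get_state();print(s['force'])
goal(s,B,0,12)
im=[]
for n,(u,v) in(("side",(305,365)),("top",(418,245))):
    d=r.get_image(n); im.append(cv2.resize(d['frame'][v-50:v+50,u-50:u+50],(400,400),interpolation=cv2.INTER_CUBIC))
cv2.imwrite("pics/b1.png",np.hstack(im)[:,:,::-1])
E
```

```text
time: 8.1
tcp_pos: [443.2, -353.5, 83.9]
tool_rot: [-3.14, 0.208, -3.136]
force: [-0.8, 0.2, 0.9]
width: -0.1
[-0.80293638  0.2167379   0.85202948]
shift m [ 0.0019 -0.005   0.0149] turn deg [-0.01 -0.05  0.32] len 15.8
```

View pics/b1.png

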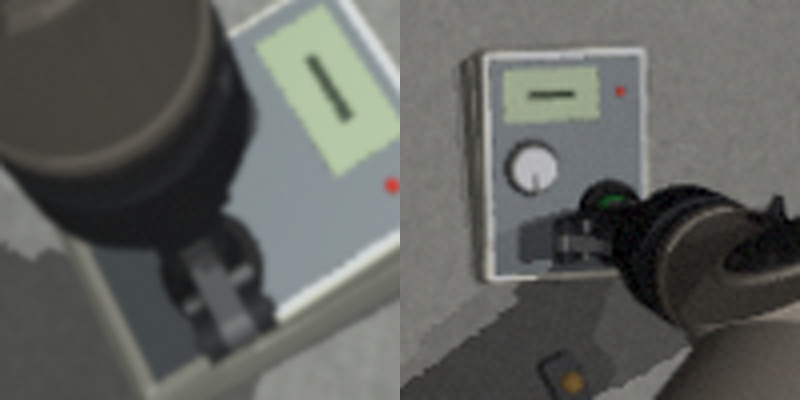

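The hand stands over the green button (right crop (610,200)), 5 mm off in y and clear of the dial. A red lamp is lit on the panel. I'll correct the offset and come down in small steps, watching the force.

```bash
python3 -m inch '[[0.002,-0.0045,0,0,0,0.3],[0.002,-0.0045,0.005,0,0,0.3],[0.002,-0.0045,0.01,0,0,0.3],[0.002,-0.0045,0.01,0,0,0.3]]'
python3 - <<'E'
from plant import r
from h import *
s=r.get_state();print(s['force'],s['torque']); goal(s,B,0,12)
E
```

```text
time: 8.7
tcp_pos: [444.1, -357.5, 74.1]
tool_rot: [3.142, 0.21, -3.14]
force: [-0.7, 0.5, 0.9]
width: 0.1
[-0.69877417  0.54392889  0.93239637] [0.06791894 0.22291111 0.00334132]
shift m [ 0.0007 -0.001   0.0051] turn deg [0.02 0.02 0.08] len 5.2
```

```bash
python3 -m inch '[[0.0005,-0.001,0.002,0,0,0],[0.0005,-0.001,0.004,0,0,0],[0.0005,-0.001,0.004,0,0,0]]'; python3 -m inch '[[0,0,0.002,0,0,0],[0,0,0.002,0,0,0]]'
```

```text
time: 9.07
tcp_pos: [444.5, -358.9, 70.5]
tool_rot: [-3.141, 0.21, -3.14]
force: [0.0, -0.0, 1.0]
width: -0.2
time: 9.32
tcp_pos: [445.1, -359.2, 68.8]
tool_rot: [-3.141, 0.211, -3.14]
force: [0.0, 0.8, 1.7]
width: -0.1
```

```bash
python3 -m inch '[[0,0,0.002,0,0,0],[0,0,0.002,0,0,0]]'; python3 -m inch '[[0,0,0.002,0,0,0],[0,0,0.002,0,0,0]]'
```

```text
time: 9.57
tcp_pos: [445.5, -359.1, 66.9]
tool_rot: [-3.141, 0.211, -3.14]
force: [-0.3, 0.7, 3.4]
width: -0.1
time: 9.82
tcp_pos: [445.9, -359.1, 64.9]
tool_rot: [-3.141, 0.211, -3.14]
force: [-0.8, -0.4, 4.0]
width: -0.2
```

```bash
python3 -m inch '[[0,0,0.001,0,0,0],[0,0,0.0015,0,0,0],[0,0,0.0015,0,0,0]]'
```

```text
time: 10.2
tcp_pos: [446.1, -359.2, 64.1]
tool_rot: [-3.141, 0.211, -3.141]
force: [-3.0, 2.6, 9.8]
width: -0.1
```

```bash
python3 -m inch '[[0,0,0.001,0,0,0],[0,0,0.001,0,0,0]]'
python3 - <<'E'
from plant import r
import cv2,numpy as np
im=[]
for n,(u,v) in(("side",(325,345)),("top",(418,245))):
    d=r.get_image(n); im.append(cv2.resize(d['frame'][v-50:v+50,u-50:u+50],(400,400),interpolation=cv2.INTER_CUBIC))
cv2.imwrite("pics/b2.png",np.hstack(im)[:,:,::-1])
E
```

```text
time: 10.45
tcp_pos: [446.2, -359.2, 63.9]
tool_rot: [3.141, 0.212, -3.141]
force: [-6.4, 3.8, 17.2]
width: -0.0
```

View pics/b2.png

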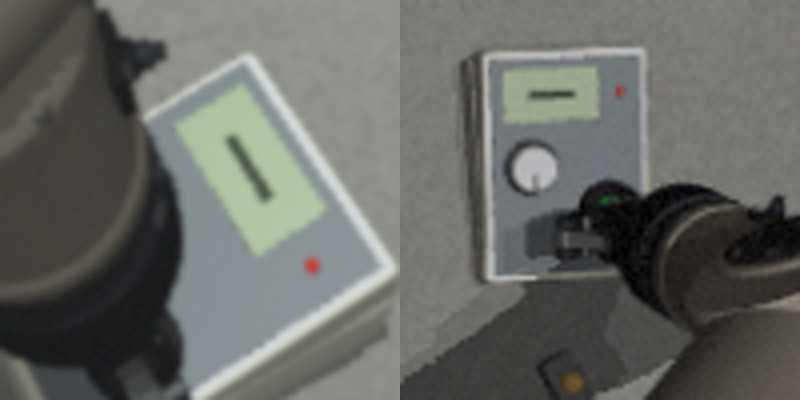

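The force rose sharply after about 5 mm of travel, so the button looks bottomed. I'll check in the first depth picture that the housing rim isn't what stopped the fingers.

```bash
python3 - <<'E'
import pickle
from h import *
for n in("side","top"):
    d=pickle.load(open(n+"0.pkl","rb")); X=cloud(d); f=d['frame'].astype(int)
    v=X-B; h=v@AX; lat=np.linalg.norm(v-h[...,None]*AX,axis=2); ok=d['depth']>0
    green=(f[:,:,1]>f[:,:,0]*1.6)&(f[:,:,1]>60)
    dark=(f.max(2)<70)
    for lab,m in(("green",green&(lat<16)),("dark ring",dark&(lat<30)),("panel",(~dark)&(~green)&(lat>25)&(lat<35))):
        m&=ok; print(n,lab,m.sum(),np.percentile(h[m],[5,25,50,75,95]).round(1),"lat max",lat[m].max().round(1))
E
```

```text
side green 249 [-8.7 -1.5  0.2  1.2  2. ] lat max 14.8
side dark ring 320 [-11.6  -9.3  -8.6  -7.7  -6.5] lat max 20.8
side panel 1026 [-69.3 -26.6 -20.2 -19.1 -17.7] lat max 35.0
top green 73 [-9.1 -3.3 -0.9  0.6  2.5] lat max 15.4
top dark ring 128 [-19.  -11.6  -9.3  -7.6  -5.3] lat max 22.4
top panel 224 [-24.3 -22.3 -20.6 -19.4 -16.8] lat max 34.9
```

The housing rim is about 8.5 mm below the button's face, so a 5 mm stop is the button's own end. Letting go and drawing clear.

```bash
python3 -m inch '[[0,0,-0.006,0,0,0],[0,0,-0.015,0,0,0],[0,0,-0.05,0,0,0],[0,0,-0.1,0,0,0],[0.02,0,-0.15,0,0,0]]'
python3 -m inch '[[0,0.05,0,0,0,0],[0,0.1,0,0,0,0],[0,0.15,0,0,0,0],[0,0.15,0,0,0,0]]'
python3 look2.py f M
python3 - <<'E'
from plant import r
import cv2
print(r.get_state()['force'],r.get_state()['time'])
for n in("side","top"):
    d=r.get_image(n); cv2.imwrite(f"pics/{n}F.png",d["frame"][:,:,::-1])
E
```

```text
time: 11.18
tcp_pos: [396.1, -358.6, 206.2]
tool_rot: [-3.14, 0.21, -3.138]
force: [0.1, -0.5, 0.7]
width: 0.0
time: 11.68
tcp_pos: [394.9, -205.0, 204.3]
tool_rot: [3.14, 0.21, -3.133]
force: [-0.3, 0.1, -0.4]
width: -0.0
tcp [ 394.9 -205.   204.3] to M along/lat 113.4 310.7
side foot [658.1 -12.1] 76 101 to M along -0.0 lat 4.7
top foot [659.4  -7.7] 119 137 to M along 1.3 lat 0.3
[0.50334585 0.62827922 0.22057622] 11.775
```

View pics/sideF.png

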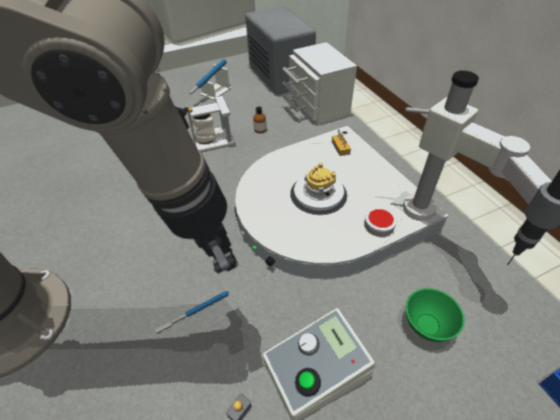

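View pics/topF.png

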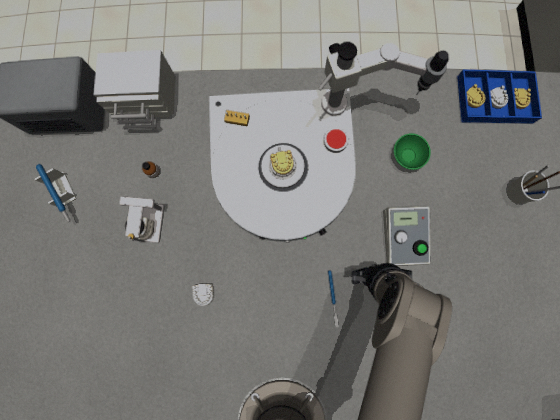

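The holder stands centred on the plate (side (319,188), top (283,165)). The button is free again (side (306,381)), the other objects have not moved, and the hand is clear. Handing in.

```bash
python3 -c "
from plant import r
print(r.close_job())"
```

```text
the job is handed in; nothing more can be done
None
```

I slid the holder onto the magnet plate with both fingertips on the foot's rim (under 7 N at every reading). I backed the hand off and checked the position. Then I pressed the green button right down, let it go and drew the hand clear. It took about 11.8 s of the 45 s, and the job is handed in.

- **Foot position:** the top view puts the foot about 1.3 mm from the plate's centre, against 9 mm allowed. In both views a dark ring shows all round it and the holder is upright.
- **Disagreement:** the side-view fit read about 4.7 mm off sideways. It takes in the foot's wall and read low in y at the start too, so I trusted the top view. Even 4.7 mm would leave the whole foot on the plate.
- **Button:** it went down about 5 mm to a hard stop, with up to about 17 N upward force on the tool. The housing rim is about 8.5 mm below the button's face, so the fingers did not stop on it. The panel's red lamp looked the same before and during the press, so I have no independent sign that the magnet is on.
- **Surroundings:** in the last pictures the other objects look where they were, and the force on the tool is near zero.

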